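# Snap the parts box lid shut all round

### The job

The lid of the parts box is on but not yet snapped shut: press each of the four raised rim sections down with your fingertips until it snaps shut level with the corners, all the way round. Only press: do not lift, tip or shove the box, and leave the bottle, the jar and the screwdriver where they are.

Things in the scene. Friction and masses are not known exactly. Their poses are not given: they have to be found in the camera images.
- crate: Closed parts box of grey plastic with a white snap-fit lid, loose on the bench, 1.5 kg. Origin at the centre of its underside, z up; lid 134 mm along x and 184 mm along y. Heights above the bench: recessed middle panel of the lid 78 mm; the four fixed corners of the lid (28 mm squares) 84 mm; the four rim sections between the corners 92 mm while raised, 84 mm (level with the corners) once snapped shut.
- rim_near_top (a point): Centre of the top face of the rim section on the lid's long side that faces its -x: a flat white strip 125 mm long and 26 mm wide, axes as the box. The point goes down with the section: 92 mm above the bench raised, 84 mm shut.
- rim_near (a joint): How far that section is pushed down, m: 0 raised, 0.008 shut. It moves straight down 8 mm against a snap spring: it resists with up to about 9 N, most in the first 2 mm, gives way past half travel (4 mm), then snaps down by itself and stays; let go earlier, it springs back up. Press near its middle, with 12 to 25 N at the bottom.
- rim_far_top (a point): Centre of the top face of the rim section on the lid's long side that faces its +x: a flat white strip 125 mm long and 26 mm wide, axes as the box. The point goes down with the section: 92 mm above the bench raised, 84 mm shut.
- rim_far (a joint): How far that section is pushed down, m: 0 raised, 0.008 shut. It moves straight down 8 mm against a snap spring: it resists with up to about 9 N, most in the first 2 mm, gives way past half travel (4 mm), then snaps down by itself and stays; let go earlier, it springs back up. Press near its middle, with 12 to 25 N at the bottom.
- rim_left_top (a point): Centre of the top face of the rim section on the lid's short side that faces its +y: a flat white strip 75 mm long and 26 mm wide, axes as the box. The point goes down with the section: 92 mm above the bench raised, 84 mm shut.
- rim_left (a joint): How far that section is pushed down, m: 0 raised, 0.008 shut. It moves straight down 8 mm against a snap spring: it resists with up to about 9 N, most in the first 2 mm, gives way past half travel (4 mm), then snaps down by itself and stays; let go earlier, it springs back up. Press near its middle, with 12 to 25 N at the bottom.
- rim_right_top (a point): Centre of the top face of the rim section on the lid's short side that faces its -y: a flat white strip 75 mm long and 26 mm wide, axes as the box. The point goes down with the section: 92 mm above the bench raised, 84 mm shut.
- rim_right (a joint): How far that section is pushed down, m: 0 raised, 0.008 shut. It moves straight down 8 mm against a snap spring: it resists with up to about 9 N, most in the first 2 mm, gives way past half travel (4 mm), then snaps down by itself and stays; let go earlier, it springs back up. Press near its middle, with 12 to 25 N at the bottom.
- spray: White plastic bottle, 42 mm across, 130 mm tall, standing; origin at the centre of its underside. To be left alone.
- jar: Glass jar with a steel cap, 60 mm across, 75 mm tall, standing; origin at the centre of its underside. To be left alone.
- driver: Screwdriver, 170 mm long, lying on the bench along its own x. To be left alone.
Not all that is in view belongs to the job. What is meant by the crate is not blue or pink, and is the larger of those in its own colour.

How it is judged:
By the outcome, as a careful person would: the job done as asked, in the order asked, and still so for the second after the job is handed in, with the robot touching nothing.
It also fails if it takes over 48 s, if anything falls off the work surface, if the arm or the gripper's body presses on something with over 40 N, if the wrist force passes 120 N, or if a joint passes its speed limit or range.

### The arm

A 7-joint arm with a two-finger parallel gripper is mounted at the origin on the work surface. World frame = base frame: x ahead of the robot, y to its left, z up, the work surface at z = 0. Lengths are in m, angles in rad, forces in N, time in s.
With the tool pointing down it reaches from about 0.4 to 0.85 m from the base axis. Payload 10.4 kg.
Tool frame: the origin (TCP) lies midway between the tips of the shut fingers; the grasp point (between the pads) lies 19 mm behind it; z points along the fingers, y is the direction in which the jaws open and shut (so a half turn about z gives the same grasp; the last joint's range is limited). The gripper opens to 85 mm and grips with 20 to 120 N. Pads are 22 mm wide; open, the fingers measure 114 mm over their backs; the gripper's body (76 mm by 85 mm) begins 54 mm behind the grasp point. The pads swing forward as they close: fully open they stand 13 mm farther back than shut.
Start: joints at [1.198, 0.332, -0.065, 1.46, 0.022, 1.35, -0.088], TCP at [0.214, -0.587, 0.231] pointing down, gripper open.
Joint ranges: [-2.6, 2.6], [-0.5, 2.12], [-1.47, 1.34], [0.16, 2.42], [-1.27, 4.41], [0.06, 2.06], [-2.6, 2.6]. Speed limits (rad/s): [2.22, 2.22, 2.79, 2.79, 3.14, 3.14, 3.14].

### API

Orientations are given as a rotation vector (axis times angle).
In Python, from rig import status, camera, manip gives the robot as it stands. The module is installed in compiled form; this text tells all that it offers.
- The arm moves only by the tool servo_tool, never from a script. Its argument "moves" is text: rows parted by semicolons, each of 6 numbers parted by spaces: the shift along the world's x, y, z in m, then the turn, a rotation vector about the world's x, y, z in degrees. In form: dx dy dz ax ay az; .... A call has exactly 10 rows; each row is the pose to reach, as a shift and turn from the pose measured when the call began; what a row does not reach only later rows make up. A row lasts 1/10 s, in which the tool goes at most 50 mm and 8.59 degrees, less where a joint would pass 70% of its speed; a pose out of reach is approached as far as the arm can. A call with a gripper value outside its range is refused whole. "claw" is the closure in counts, from 0 (fully open) to 255 (shut), set as the call begins (left out, the last holds). The fingers move at their own pace and stop on an object; the grip force is fixed at half the most. Time passes only in rows, so rows that repeat a pose let the fingers close, or fill a call up. It gives the time, the measured TCP pose, the force and the opening at its end, in the units of the state.
- status.get_obs(): the state, without advancing time (a new reading comes with each control period).
- camera(name): name is "scene" or "top" or "wrist"; returns a dict with "color" (420x560x3 uint8, red, green, blue), "range_z" (420x560 float32, m along the optical axis (not along the pixel's ray), 0 where there is no reading), "fovy" (degrees; the focal length in pixels is half the picture's height over the tangent of half this angle, whatever the lens; pixels are square), "cx", "cy" (the principal point, pixels), "R" (3x3) and "t" (3): a world point X has camera coordinates R X + t. Camera axes: x right, y down, z forward; pixel columns grow to the right and rows downward; lengths in m; the calibration is good to about 2 mm. The wrist camera is an equidistant fisheye: a pixel r from the principal point sees the ray r / f radians off the axis. A picture is of the moment at which its call begins.
- manip.job_done(): hands the job in, once; it reports no verdict.
The state is a dict: "t": time; "joint_pos": joint angles; "qd": joint speeds; "joint_torque": joint torques, N m; "tool_pos": TCP position; "orientation": TCP orientation; "ft_force": force on the tool from outside, world axes, zero at the start; "ft_torque": the same for the moment, N m; "width": finger opening in m.
Only numpy, scipy, OpenCV 4.12 (cv2) and the standard library are available. Lean on these libraries where they do the work, as an engineer would, in place of code of your own. Each camera call takes 0.05 s, during which the arm holds its last target. There are 200 camera calls.

## Working session

There is one attempt and no reset: what is moved stays moved. The work goes in short steps, Python scripts to look and compute and a tool call to move; the robot and the scene stay as the last step left them, time stands still between calls to the robot, and variables do not carry over. Pictures are saved under pics/ and viewed, and the job is handed in when it is done.

Besides the shell and the picture viewer there is one more tool, called after "Request:" as a command line: name --argument value ..., lists and objects as JSON in quotes. servo_tool: Moves the arm, as the interface text tells. Its arguments: {"type":"object","properties":{"moves":{"type":"string"},"claw":{"type":"number"}},"required":["moves"]}

```bash
mkdir -p pics
python3 - <<'E'
from rig import status,camera
import cv2,numpy as np
o=status.get_obs()
for k in o: print(k,np.round(o[k],4))
for n in("scene","top"):
    c=camera(n); cv2.imwrite(f"pics/{n}0.png",c["color"][:,:,::-1]); np.savez(f"{n}0.npz",**c); print(n,c["fovy"],c["cx"],c["cy"],c["R"],c["t"])
E
```

```text
t 0.0
joint_pos [ 1.1984  0.3329 -0.0647  1.461   0.0216  1.3499 -0.0885]
qd [ 0.0001 -0.0009 -0.0009 -0.0015 -0.0002 -0.0002  0.0006]
joint_torque [ 6.00000e-04 -6.25435e+01  4.98000e-02 -3.91607e+01  1.64000e-02
  9.70000e-03 -0.00000e+00]
tool_pos [ 0.214  -0.5868  0.2305]
orientation [-3.0923e+00 -5.4640e-01  6.0000e-04]
ft_force [ 0.5487  0.6325 -0.2868]
ft_torque [0.0604 0.0058 0.0019]
width 0.0852
scene 51.825186839410094 282.3106718793116 203.83687338271986 [[ 0.82502649  0.56507127 -0.00507467]
 [ 0.40161328 -0.59264158 -0.69819963]
 [-0.39754001  0.57399514 -0.71588513]] [-0.44874992 -0.17313152  1.27368522]
top 51.6373895259653 287.1224030498729 210.00594438099822 [[ 0.02523716 -0.9995986  -0.01287342]
 [-0.98723325 -0.02289495 -0.15762721]
 [ 0.1572692   0.01668713 -0.98741478]] [-0.0216133   0.55492511  1.17887576]
```

View pics/scene0.png

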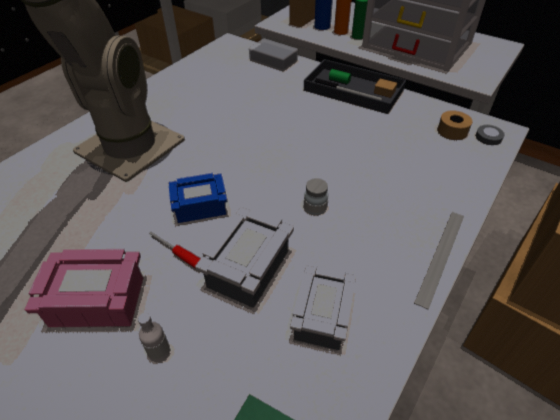

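View pics/top0.png

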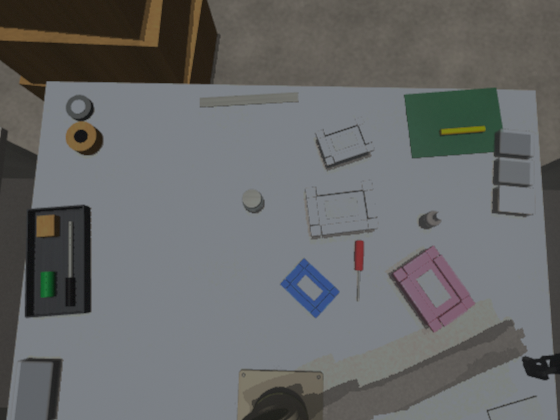

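Grey/white boxes are at top-view pixels (341,209), the larger one, and (344,144), the smaller. The larger is the crate. Next I'll measure it with depth.

```bash
cat > h.py <<'E'
import numpy as np,cv2
def cloud(c):
    z=c["range_z"];h,w=z.shape;f=h/2/np.tan(np.radians(float(c["fovy"]))/2)
    u,v=np.meshgrid(np.arange(w),np.arange(h))
    P=np.stack([(u-c["cx"])/f*z,(v-c["cy"])/f*z,z],-1)
    X=(P-c["t"])@c["R"]; X[z==0]=np.nan
    return X
E
python3 - <<'E'
import numpy as np,cv2
from h import *
out=[]
for n in("top","scene"):
    c=dict(np.load(n+"0.npz"));X=cloud(c)
    if n=="top":
        c0=X[209,341];print(n,c0,X[144,344],X[200,252],X[218,432],X[255,359],X[295,359])
    m=(np.hypot(X[...,0]-c0[0],X[...,1]-c0[1])<.135)&(X[...,2]>.06)
    P=X[m];print(n,len(P),np.histogram(P[:,2],bins=np.arange(.06,.11,.003)))
    out.append(P)
    for lo in(.0,.073):
        Q=P[P[:,2]>lo][:,:2].astype(np.float32);r=cv2.minAreaRect(Q);print(lo,r)
    H=P[P[:,2]>.087];print('raised',cv2.minAreaRect(H[:,:2].astype(np.float32)),H.mean(0))
# height map
P=np.vstack(out)
s=.001;img=np.zeros((300,300))
i=((P[:,0]-c0[0])/s+150).astype(int);j=((P[:,1]-c0[1])/s+150).astype(int)
ok=(i>=0)&(i<300)&(j>=0)&(j<300)
img[i[ok],j[ok]]=np.clip((P[ok,2]-.06)/.04,0.05,1)*255
im=cv2.applyColorMap(cv2.resize(img.astype(np.uint8),(600,600),interpolation=0),cv2.COLORMAP_JET);cv2.imwrite("pics/hm.png",im)
c=dict(np.load("top0.npz"));cv2.imwrite("pics/topz.png",cv2.resize(c["color"][110:290,240:460,::-1],None,fx=3.5,fy=3.3,interpolation=cv2.INTER_CUBIC))
E
```

```text
top [ 0.55543025 -0.15554276  0.08176589] [ 0.74513539 -0.16487298  0.0641802 ] [0.57614746 0.08891828 0.07426594] [ 0.53443437 -0.39746437  0.09520663] [ 0.43505833 -0.21295586  0.02473911] [ 0.32442356 -0.21409249  0.01658374]
top 3347 (array([  3,   5,   4,  25, 131, 529, 640, 354, 201, 280, 686, 431,  56,
         2,   0,   0]), array([0.06 , 0.063, 0.066, 0.069, 0.072, 0.075, 0.078, 0.081, 0.084,
       0.087, 0.09 , 0.093, 0.096, 0.099, 0.102, 0.105, 0.108]))
0.0 ((0.5902197360992432, -0.15221625566482544), (0.19937251508235931, 0.18451721966266632), 8.260165214538574)
0.073 ((0.5582497715950012, -0.1568574607372284), (0.13476230204105377, 0.18451721966266632), 8.260164260864258)
raised ((0.5583365559577942, -0.15679247677326202), (0.13474197685718536, 0.18450970947742462), 8.39295768737793) [ 0.5572837  -0.15678857  0.09204815]
scene 4854 (array([  21,    7,    3,   32,  270,  676, 1094,  392,  294,  206, 1469,
        390,    0,    0,    0,    0]), array([0.06 , 0.063, 0.066, 0.069, 0.072, 0.075, 0.078, 0.081, 0.084,
       0.087, 0.09 , 0.093, 0.096, 0.099, 0.102, 0.105, 0.108]))
0.0 ((0.5898932814598083, -0.15123656392097473), (0.1974605917930603, 0.18660695850849152), 8.715274810791016)
0.073 ((0.559406042098999, -0.1559123396873474), (0.13597385585308075, 0.18655826151371002), 8.60098934173584)
raised ((0.5591959953308105, -0.1559477299451828), (0.1359311193227768, 0.18646280467510223), 8.381993293762207) [ 0.56296791 -0.16228839  0.09176988]
```

View pics/hm.png

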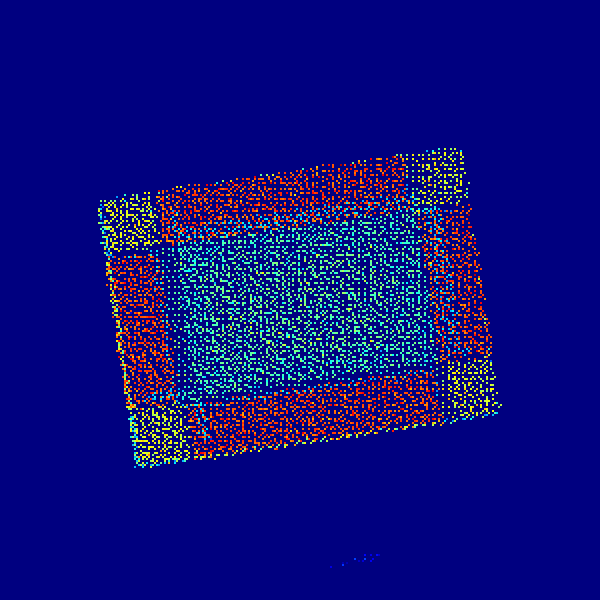

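View pics/topz.png

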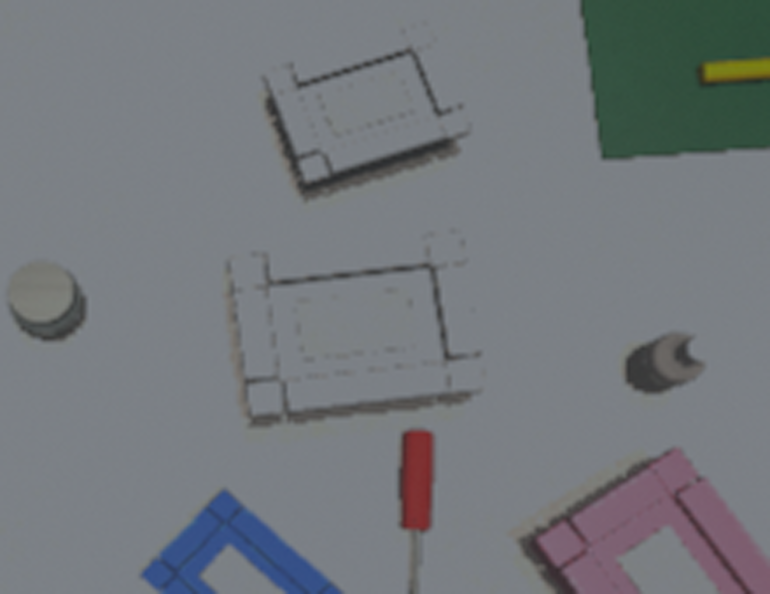

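Request:
servo_tool --moves "0.03 0.045 0 0 0 -2; 0.06 0.09 0 0 0 -4; 0.09 0.13 0 0 0 -6; 0.12 0.175 0 0 0 -8; 0.15 0.22 -0.01 0 0 -10; 0.18 0.26 -0.03 0 0 -11.6; 0.21 0.305 -0.05 0 0 -11.6; 0.24 0.35 -0.07 0 0 -11.6; 0.27 0.39 -0.09 0 0 -11.6; 0.291 0.423 -0.1 0 0 -11.6" --claw 255

```text
t: 1.1
tool_pos: [0.4894, -0.186, 0.1388]
orientation: [-3.132, -0.23, 0.001]
ft_force: [0.5, -1.0, -0.3]
width: -0.0001
```

Request:
servo_tool --moves "0.016 0.022 -0.008 0 0 0; 0.016 0.022 -0.008 0 0 0; 0.016 0.022 -0.018 0 0 0; 0.016 0.022 -0.028 0 0 0; 0.016 0.022 -0.039 0 0 0; 0.016 0.022 -0.039 0 0 0; 0.016 0.022 -0.039 0 0 0; 0.016 0.022 -0.039 0 0 0; 0.016 0.022 -0.039 0 0 0; 0.016 0.022 -0.039 0 0 0"

```text
t: 2.1
tool_pos: [0.5056, -0.1641, 0.1001]
orientation: [-3.132, -0.23, 0.0]
ft_force: [0.1, 0.0, 0.0]
width: -0.0003
```

Run:
```python
from rig import status,camera
import cv2,numpy as np
from scipy.spatial.transform import Rotation as R
o=status.get_obs()
for k in ("t","tool_pos","ft_force"): print(k,np.round(o[k],4))
M=R.from_rotvec(o["orientation"]).as_matrix();print(M.round(3))
out=[cv2.resize(camera(n)["color"],None,fx=1,fy=1) for n in("scene","wrist")]
a=out[0][180:330,150:350]; cv2.imwrite("pics/s1.png",cv2.resize(a,None,fx=3.5,fy=3.5)[:,:,::-1]);cv2.imwrite("pics/w1.png",out[1][:,:,::-1])
```

```text
t 2.1
tool_pos [ 0.5056 -0.1641  0.1001]
ft_force [0.103  0.0069 0.0237]
[[ 0.989  0.146 -0.   ]
 [ 0.146 -0.989  0.001]
 [ 0.    -0.001 -1.   ]]
```

View pics/s1.png

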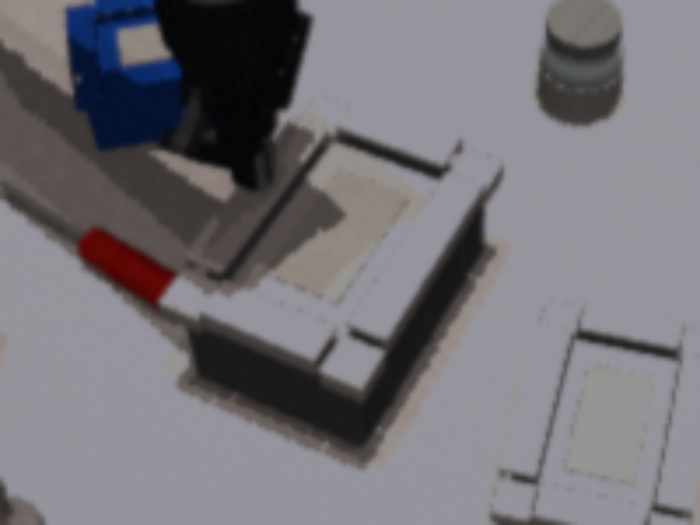

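View pics/w1.png

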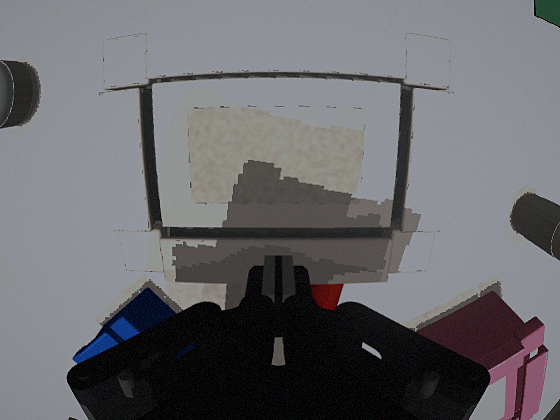

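The scene view shows the fingertip above the middle of the near strip, and in the wrist view it is at about (278,262), centred on that strip. Pressing now.

Request:
servo_tool --moves "0 0 -0.004 0 0 0; 0 0 -0.008 0 0 0; 0 0 -0.010 0 0 0; 0 0 -0.012 0 0 0; 0 0 -0.0135 0 0 0; 0 0 -0.015 0 0 0; 0 0 -0.016 0 0 0; 0 0 -0.0163 0 0 0; 0 0 -0.0165 0 0 0; 0 0 -0.0165 0 0 0"

```text
t: 3.2
tool_pos: [0.5054, -0.164, 0.0841]
orientation: [-3.132, -0.23, 0.001]
ft_force: [-5.0, 1.6, 8.8]
width: 0.0001
```

Request:
servo_tool --moves "0 0 -0.0007 0 0 0; 0 0 -0.001 0 0 0; 0 0 -0.001 0 0 0; 0 0 -0.001 0 0 0; 0 0 -0.001 0 0 0; 0 0 -0.001 0 0 0; 0 0 -0.001 0 0 0; 0 0 -0.001 0 0 0; 0 0 -0.001 0 0 0; 0 0 -0.001 0 0 0"

```text
t: 4.2
tool_pos: [0.5054, -0.164, 0.084]
orientation: [-3.132, -0.23, 0.001]
ft_force: [-5.0, 0.7, 11.4]
width: -0.0002
```

Request:
servo_tool --moves "0 0 -0.001 0 0 0; 0 0 -0.0014 0 0 0; 0 0 -0.0014 0 0 0; 0 0 -0.0014 0 0 0; 0 0 -0.0014 0 0 0; 0 0 -0.0014 0 0 0; 0 0 -0.0014 0 0 0; 0 0 -0.0014 0 0 0; 0 0 -0.0014 0 0 0; 0 0 -0.0014 0 0 0"

```text
t: 5.2
tool_pos: [0.5054, -0.164, 0.084]
orientation: [-3.133, -0.23, 0.001]
ft_force: [-7.6, 1.6, 16.8]
width: 0.0002
```

Request:
servo_tool --moves "0 0 0.01 0 0 0; 0 0 0.025 0 0 0; 0 0 0.036 0 0 0; 0.014 0.029 0.036 0 0 0; 0.028 0.058 0.036 0 0 0; 0.042 0.086 0.03 0 0 0; 0.042 0.086 0.023 0 0 0; 0.042 0.086 0.016 0 0 0; 0.042 0.086 0.016 0 0 0; 0.042 0.086 0.016 0 0 0"

```text
t: 6.2
tool_pos: [0.5471, -0.0793, 0.1001]
orientation: [3.133, 0.228, -0.002]
ft_force: [0.6, 0.1, 0.6]
width: 0.0001
```

```bash
cat > look.py <<'E'
from rig import status,camera
import cv2,numpy as np,sys
from h import *
tag=sys.argv[1];o=status.get_obs();print(np.round(o["t"],2),np.round(o["tool_pos"],4),np.round(o["ft_force"],1))
C={n:camera(n) for n in("scene","top")}
cv2.imwrite(f"pics/s{tag}.png",cv2.resize(C["scene"]["color"][180:330,150:350],None,fx=3.5,fy=3.5)[:,:,::-1])
y=np.radians(8.4);ex=np.array([np.cos(y),np.sin(y)]);ey=np.array([-ex[1],ex[0]]);c0=np.array([.5587,-.1563])
for n in C:
    X=cloud(C[n]);d=X[...,:2]-c0;a=d@ex;b=d@ey
    for nm,m in(("near",(abs(a+.054)<.008)&(abs(b)<.055)),("far",(abs(a-.054)<.008)&(abs(b)<.055)),("left",(abs(b-.079)<.008)&(abs(a)<.03)),("right",(abs(b+.079)<.008)&(abs(a)<.03))):
        z=X[...,2][m];z=z[(z>.07)&(z<.097)];print(n,nm,len(z),np.round(np.median(z),4) if len(z) else None)
    m=(abs(a)<.09)&(abs(b)<.12)&(X[...,2]>.072)&(X[...,2]<.098);r=cv2.minAreaRect(X[m][:,:2].astype(np.float32));print(n,r)
E
python3 look.py 2
```

```text
6.2 [ 0.5471 -0.0793  0.1001] [0.6 0.1 0.6]
scene near 295 0.084
scene far 344 0.092
scene left 180 0.0909
scene right 205 0.092
scene ((0.5593158006668091, -0.15552687644958496), (0.1366841048002243, 0.1868840605020523), 8.371992111206055)
top near 61 0.0838
top far 36 0.0924
top left 0 None
top right 130 0.0921
top ((0.5666887760162354, -0.21526257693767548), (0.13422708213329315, 0.06601199507713318), 8.057104110717773)
```

View pics/s2.png

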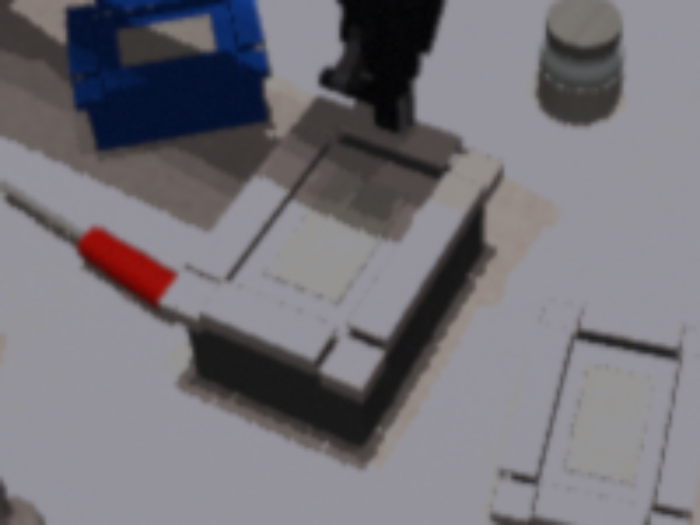

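Near is shut (84.0 mm) and the box hasn't moved. Pressing left next.

Request:
servo_tool --moves "0 0.001 -0.004 0 0 0; 0 0.001 -0.008 0 0 0; 0 0.001 -0.010 0 0 0; 0 0.001 -0.012 0 0 0; 0 0.001 -0.0135 0 0 0; 0 0.001 -0.015 0 0 0; 0 0.001 -0.016 0 0 0; 0 0.001 -0.017 0 0 0; 0 0.001 -0.0175 0 0 0; 0 0.001 -0.0175 0 0 0"

```text
t: 7.3
tool_pos: [0.5473, -0.0779, 0.084]
orientation: [3.133, 0.228, -0.001]
ft_force: [-7.1, 1.3, 13.4]
width: -0.0001
```

Request:
servo_tool --moves "0 0 -0.001 0 0 0; 0 0 -0.0014 0 0 0; 0 0 -0.0014 0 0 0; 0 0 -0.0014 0 0 0; 0 0 -0.0014 0 0 0; 0 0 0.008 0 0 0; 0 0 0.02 0 0 0; 0 0 0.036 0 0 0; 0.02 -0.02 0.036 0 0 0; 0.043 -0.046 0.036 0 0 0"

```text
t: 8.3
tool_pos: [0.5914, -0.1232, 0.1218]
orientation: [3.132, 0.232, 0.002]
ft_force: [0.1, -0.1, -0.1]
width: 0.0001
```

Target far (.6121,-.1484): delta (.021,-.025), then down.

Request:
servo_tool --moves "0.021 -0.025 0 0 0 0; 0.021 -0.025 -0.01 0 0 0; 0.021 -0.025 -0.02 0 0 0; 0.021 -0.025 -0.022 0 0 0; 0.021 -0.025 -0.022 0 0 0; 0.021 -0.025 -0.022 0 0 0; 0.021 -0.025 -0.022 0 0 0; 0.021 -0.025 -0.022 0 0 0; 0.021 -0.025 -0.022 0 0 0; 0.021 -0.025 -0.022 0 0 0"

```text
t: 9.3
tool_pos: [0.6125, -0.1482, 0.1]
orientation: [3.132, 0.232, 0.003]
ft_force: [1.3, -0.4, -0.6]
width: -0.0004
```

```bash
python3 look.py 3
```

```text
9.3 [ 0.6125 -0.1482  0.1   ] [ 1.3 -0.4 -0.6]
scene near 289 0.084
scene far 263 0.0918
scene left 4 0.0839
scene right 208 0.092
scene ((0.5594193935394287, -0.15608954429626465), (0.13646095991134644, 0.18555961549282074), 8.510004997253418)
top near 69 0.0833
top far 46 0.0922
top left 129 0.0838
top right 0 None
top ((0.5504791140556335, -0.10427297651767731), (0.1343650221824646, 0.07834132015705109), 8.176430702209473)
```

View pics/s3.png

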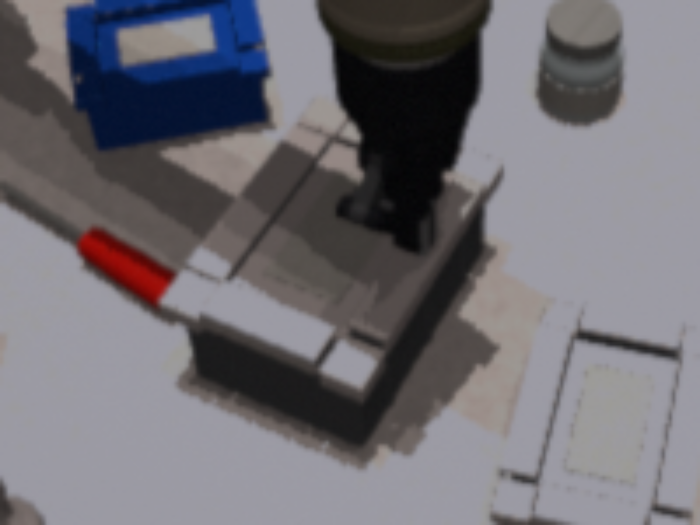

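Near and left both read about 84 mm. The tip is over the middle of the far strip, so I'll press it.

Request:
servo_tool --moves "0 0 -0.004 0 0 0; 0 0 -0.008 0 0 0; 0 0 -0.010 0 0 0; 0 0 -0.012 0 0 0; 0 0 -0.0135 0 0 0; 0 0 -0.015 0 0 0; 0 0 -0.016 0 0 0; 0 0 -0.017 0 0 0; 0 0 -0.0175 0 0 0; 0 0 -0.0175 0 0 0"

```text
t: 10.4
tool_pos: [0.6124, -0.1482, 0.084]
orientation: [3.131, 0.232, 0.002]
ft_force: [-8.3, 1.4, 15.7]
width: 0.0001
```

Request:
servo_tool --moves "0 0 -0.001 0 0 0; 0 0 -0.0014 0 0 0; 0 0 -0.0014 0 0 0; 0 0 -0.0014 0 0 0; 0 0 -0.0014 0 0 0; 0 0 0.008 0 0 0; 0 0 0.02 0 0 0; 0 0 0.036 0 0 0; -0.02 -0.03 0.036 0 0 0; -0.03 -0.06 0.036 0 0 0"

```text
t: 11.4
tool_pos: [0.5825, -0.2082, 0.122]
orientation: [3.13, 0.235, 0.005]
ft_force: [0.1, 0.5, -0.1]
width: -0.0002
```

Target right (.5702,-.2345): delta (-.012,-.026).

Request:
servo_tool --moves "-0.012 -0.026 0 0 0 0; -0.012 -0.026 -0.01 0 0 0; -0.012 -0.026 -0.02 0 0 0; -0.012 -0.026 -0.022 0 0 0; -0.012 -0.026 -0.022 0 0 0; -0.012 -0.026 -0.022 0 0 0; -0.012 -0.026 -0.022 0 0 0; -0.012 -0.026 -0.022 0 0 0; -0.012 -0.026 -0.022 0 0 0; -0.012 -0.026 -0.022 0 0 0"

```text
t: 12.4
tool_pos: [0.5705, -0.2342, 0.1001]
orientation: [3.13, 0.235, 0.005]
ft_force: [0.4, 0.1, 0.7]
width: -0.0
```

```bash
python3 look.py 4
```

```text
12.4 [ 0.5705 -0.2342  0.1001] [0.4 0.1 0.7]
scene near 6 0.0841
scene far 334 0.084
scene left 155 0.0838
scene right 125 0.092
scene ((0.5599486827850342, -0.15558823943138123), (0.13463295996189117, 0.187120258808136), 8.397920608520508)
top near 239 0.084
top far 229 0.0843
top left 130 0.0838
top right 29 0.0921
top ((0.5577625036239624, -0.15339326858520508), (0.1347375214099884, 0.17743998765945435), 8.408687591552734)
```

View pics/s4.png

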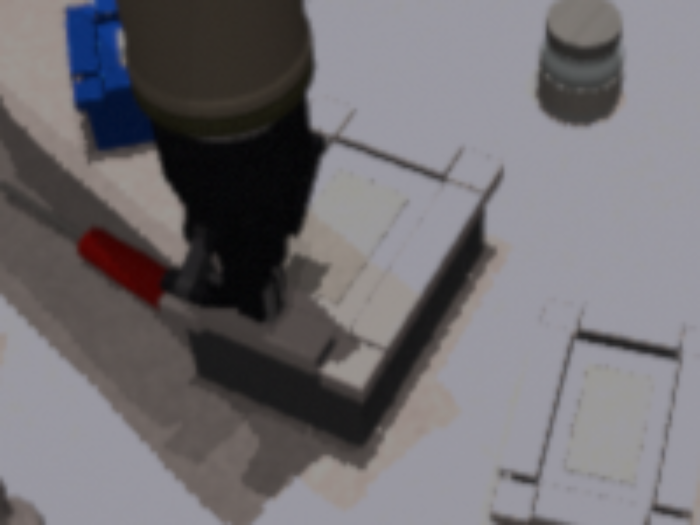

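Three are shut, and the tip is over the right strip.

Request:
servo_tool --moves "0 0 -0.004 0 0 0; 0 0 -0.008 0 0 0; 0 0 -0.010 0 0 0; 0 0 -0.012 0 0 0; 0 0 -0.0135 0 0 0; 0 0 -0.015 0 0 0; 0 0 -0.016 0 0 0; 0 0 -0.017 0 0 0; 0 0 -0.0175 0 0 0; 0 0 -0.0175 0 0 0"

```text
t: 13.5
tool_pos: [0.5704, -0.2342, 0.0841]
orientation: [3.13, 0.235, 0.005]
ft_force: [-7.0, 2.4, 16.2]
width: 0.0002
```

Request:
servo_tool --moves "0 0 -0.001 0 0 0; 0 0 -0.0014 0 0 0; 0 0 -0.0014 0 0 0; 0 0 -0.0014 0 0 0; 0 0 -0.0014 0 0 0; 0 0 0.008 0 0 0; 0 0 0.03 0 0 0; 0 0 0.07 0 0 0; 0 0 0.11 0 0 0; 0 0 0.15 0 0 0"

```text
t: 14.5
tool_pos: [0.5702, -0.2341, 0.2359]
orientation: [3.13, 0.235, 0.005]
ft_force: [1.5, -0.5, 0.3]
width: 0.0001
```

Request:
servo_tool --moves "-0.03 -0.03 0 0 0 0; -0.06 -0.06 0 0 0 0; -0.09 -0.09 0 0 0 0; -0.12 -0.12 0 0 0 0; -0.15 -0.15 0 0 0 0; -0.18 -0.18 0 0 0 0; -0.2 -0.2 0 0 0 0; -0.2 -0.2 0 0 0 0; -0.2 -0.2 0 0 0 0; -0.2 -0.2 0 0 0 0"

```text
t: 15.5
tool_pos: [0.3714, -0.433, 0.2361]
orientation: [3.13, 0.238, 0.006]
ft_force: [-0.2, -0.3, 0.5]
width: -0.0001
```

```bash
python3 look.py 5
python3 - <<'E'
from rig import camera
import cv2
cv2.imwrite("pics/top5.png",camera("top")["color"][:,:,::-1])
E
```

```text
15.5 [ 0.3714 -0.433   0.2361] [-0.2 -0.3  0.5]
scene near 296 0.084
scene far 329 0.0839
scene left 150 0.0837
scene right 204 0.0841
scene ((0.5596159100532532, -0.15528863668441772), (0.1364455372095108, 0.18735121190547943), 8.490678787231445)
top near 240 0.084
top far 230 0.084
top left 127 0.0846
top right 129 0.0846
top ((0.5585570931434631, -0.15688928961753845), (0.13530081510543823, 0.18461129069328308), 8.311478614807129)
```

View pics/s5.png

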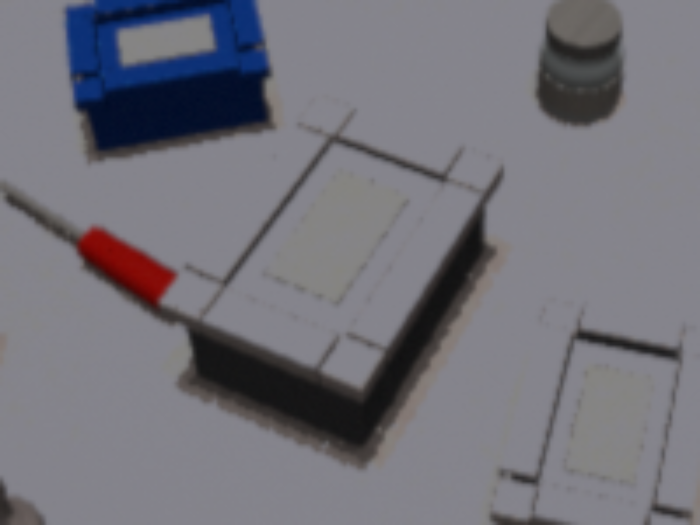

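View pics/top5.png

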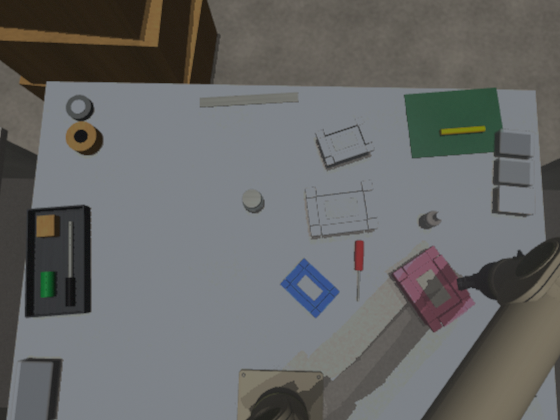

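All four strips are level with the corners. The box at (341,209), jar (252,200), bottle (432,219) and screwdriver (359,255) are where they were at the start. Handing in.

```bash
python3 -c "
from rig import manip
print(manip.job_done())"
```

```text
the job is handed in; nothing more can be done
None
```

I pressed all four raised rim sections of the larger grey/white box shut with the closed fingertips, in the order near, left, far, right. I then lifted the arm clear and handed the job in at about 15.5 s on the robot's clock.

- **Rim heights:** in the last depth check, all four sections read 83.7–84.6 mm in both cameras, so they are level with the 84 mm corners. Before pressing they read about 92 mm.
- **Press force:** the readings while pressing at the bottom were 13–17 N down. Sideways force on the tool reached about 8 N.
- **Box:** the measured pose differs from the start by about 1 mm and 0.2°, which is within measurement noise.
- **Other things:** the jar, bottle and screwdriver look unmoved in the final top picture. I compared them by eye and did not measure them again.

No checks failed or disagreed.

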